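Fill the feed row and hold the drill guard at the pointer

ROBOT

A 6-joint arm with a two-finger parallel gripper is mounted at the origin on the work surface. World frame = base frame: x ahead of the robot, y to its left, z up, the work surface at z = 0. Lengths are in m, angles in rad, forces in N, time in s.
With the tool pointing down it reaches from about 0.35 to 0.975 m from the base axis. Payload 4.9 kg.
Tool frame: the origin (TCP) lies midway between the tips of the shut fingers; the grasp point (between the pads) lies 19 mm behind it; z points along the fingers, y is the line along which they close (so a half turn about z gives the same grasp; the last joint's range is limited). The gripper opens to 85 mm and grips with 20 to 120 N. Pads are 22 mm wide; open, the fingers measure 114 mm over their backs; the gripper's body (76 mm by 85 mm) begins 54 mm behind the grasp point. The pads swing forward as they close: fully open they stand 13 mm farther back than shut.
Start: joints at [-1.374, 0.053, 1.613, -0, 1.476, -0.119], TCP at [0.194, -0.594, 0.231] pointing down, gripper open.
Joint ranges: [-3.01, 3.01], [-1.01, 2.22], [0.06, 2.58], [-1.02, 4.17], [0.09, 2.62], [-3.14, 3.14]. Speed limits (rad/s): [2.57, 2.57, 3.14, 3.14, 3.14, 3.14].

INTERFACE

Orientations are given as a rotation vector (axis times angle).
In Python, from station import ctrl, optics, job gives the robot as it stands.
- The arm moves only by the shell command python3 -m jog 'ROWS' [OPENING] [FORCE]. ROWS is JSON, a list of rows, each a list of 2 entries, a list of its own where there are three numbers: the shift along the tool's x, y, z in m, then the turn, a rotation vector about the tool's x, y, z in rad. A call has 1 to 5 rows; each row is the pose to reach, as a shift and turn from the pose commanded when the call began, along the tool's axes at that moment; what a row does not reach only later rows make up. A row lasts 1/10 s, in which the tool goes at most 50 mm and 8.59 degrees, less where a joint would pass 70% of its speed; a pose out of reach is approached as far as the arm can. A call with a gripper value outside its range is refused whole. OPENING is the opening, from 0 (shut) to 1 (fully open), set as the call begins (- or left out, the last holds). The fingers move at their own pace and stop on an object; FORCE is the grip in N (left out, the last holds). Time passes only in rows, so rows that repeat a pose let the fingers close. It gives the time, the measured TCP pose, the force, the opening and the grip force at its end, in the units of the state.
- ctrl.get_obs(): the state, without advancing time (a new reading comes with each control period).
- optics.get_image(name): name is "side" or "top" or "wrist"; returns a dict with "image" (400x640x3 uint8, blue, green, red), "fx", "fy", "cx", "cy" (pixels), "rvec" (rotation vector, rad) and "tvec" (3), from world to camera coordinates, as OpenCV has them; the wrist camera has in their place "mount" (4x4, takes a point from camera to tool coordinates, whose origin is the TCP and whose axes are the flange's). Camera axes: x right, y down, z forward; pixel columns grow to the right and rows downward; lengths in m; the calibration is good to about 2 mm. A picture is of the moment at which its call begins: read the wrist's pose just before it. There is no depth.
- job.finish_job(): hands the job in; it is judged then, once.
The state is a dict: "t": time; "q": joint angles; "dq": joint speeds; "effort": joint torques, N m; "tool_pos": TCP position; "tool_rot": TCP orientation; "contact_force": force on the tool from outside, world axes, zero at the start; "wrist_torque": the same for the moment, N m; "opening": finger opening in m; "grip_force": force on a finger pad.
Only numpy, scipy, OpenCV 4.12 (cv2) and the standard library are available. Lean on these libraries where they do the work, as an engineer would, in place of code of your own. Each camera call takes 0.05 s, during which the arm holds its last target. There are 200 camera calls.

TASK

Get the bead drill ready for its operator: stand the three loose round wooden blanks upright in the three empty pockets of the grey feed tray, one in each, and let go of them. Then lift the drill's sprung chip guard by its front bar until it lines up with the black pointer on the scale beside it, and finish while still holding it steady there: if you let go, it snaps shut. Leave the pointer where it is set, and do not disturb the square blanks, the blanks already in the tray, the jar or the brush.

Things in the scene. Friction and masses are not known exactly. Their poses are not given: they have to be found in the camera images.
- round1_center (a point): one of three identical upright round hardwood blanks still lying loose on the table, cylinder 30 mm diameter, 34 mm tall, about 22 g; point at its centre, 17 mm above its underside; its z axis is the cylinder axis
- round2_center (a point): one of three identical upright round hardwood blanks still lying loose on the table, cylinder 30 mm diameter, 34 mm tall, about 22 g; point at its centre, 17 mm above its underside; its z axis is the cylinder axis
- round3_center (a point): one of three identical upright round hardwood blanks still lying loose on the table, cylinder 30 mm diameter, 34 mm tall, about 22 g; point at its centre, 17 mm above its underside; its z axis is the cylinder axis
- pocket1 (a point): floor of pocket 1 of the feed tray's empty row (the row nearer the robot): point on the centre of the pocket's floor, 4 mm above the table; the tray is a fixed grey plate 136 x 196 mm with 2 rows of 3 square pockets at 60 mm pitch, each 42 mm wide inside with ribs 5 mm high above the floor; axes: y runs along the row from pocket 1 to 3, x points across to the full row, z up
- pocket2 (a point): floor of pocket 2 of the feed tray's empty row (the row nearer the robot): point on the centre of the pocket's floor, 4 mm above the table; the tray is a fixed grey plate 136 x 196 mm with 2 rows of 3 square pockets at 60 mm pitch, each 42 mm wide inside with ribs 5 mm high above the floor; axes: y runs along the row from pocket 1 to 3, x points across to the full row, z up
- pocket3 (a point): floor of pocket 3 of the feed tray's empty row (the row nearer the robot): point on the centre of the pocket's floor, 4 mm above the table; the tray is a fixed grey plate 136 x 196 mm with 2 rows of 3 square pockets at 60 mm pitch, each 42 mm wide inside with ribs 5 mm high above the floor; axes: y runs along the row from pocket 1 to 3, x points across to the full row, z up
- guard_handle (a point): middle of the guard's front bar: a round steel bar, 10 mm thick, 100 mm long, held at its two ends by arms (about 90 mm free between them), 42 mm clear of the guard's front edge and of the machine's front, 115 mm above the table when shut. Axes turn with the guard: x points from the bar square to the hinge (level, away from the robot, when shut), y along the bar
- guard_hinge (a point): middle of the guard's hinge line on the machine, 115 mm above the table, 190 mm from the bar; axes: y along the hinge, x level from the bar side to the far side, z up; fixed to the machine, so its x gives the machine's heading
- guard (a joint): angle of the sprung chip guard, a steel frame 152 x 150 mm with a clear window: 0 = shut and level, grows as the front bar rises, up to 1.4 rad. Its spring pulls it shut: about 4 N at the bar to start it, about 8.5 N at 0.7 rad; it does not stay by itself
- pointer (a joint): angle of the black pointer, measured about the same hinge line and in the same way as the guard (0 = level towards the robot, grows upward); the guard lines up with it when both angles are equal; set somewhere between 0.45 and 0.75 rad. It is held by friction only and turns if pushed
- pointer_tip (a point): outer end of the black pointer, a flat arm 4 mm thick reaching 143 mm from the hinge line, 93 mm to the right (-y side) of the guard's middle, beside a steel scale arc with ticks; x axis points from its tip along the arm to the hinge
- square1_center (a point): bystander: a square hardwood blank, 28 x 28 x 34 mm tall, loose on the table among the round ones; point at its centre; leave it alone
- square2_center (a point): bystander: a square hardwood blank, 28 x 28 x 34 mm tall, loose on the table among the round ones; point at its centre; leave it alone
- loaded1_center (a point): bystander: a round blank (same as the loose ones) already in the feed tray's far row, 60 mm beyond the empty row; point at its centre; leave it alone
- loaded2_center (a point): bystander: a round blank (same as the loose ones) already in the feed tray's far row, 60 mm beyond the empty row; point at its centre; leave it alone
- loaded3_center (a point): bystander: a round blank (same as the loose ones) already in the feed tray's far row, 60 mm beyond the empty row; point at its centre; leave it alone
- jar_center (a point): bystander: closed glass jar, 54 mm diameter, 70 mm tall, standing near the drill; point at its centre; leave it alone
- brush_grip (a point): bystander: hand brush 170 mm long lying flat on the table at the right; point on its handle; leave it alone
Not all that is in view belongs to the job. Leave any blue look-alike of the part that bears round2_center alone. Leave any blue look-alike of the part that bears round3_center alone.

How it is judged:
On the way, in this order (a step that is already met when the one before it is completed fails the run):
1. the three round blanks stand released in the three empty pockets, with the guard still shut (((horizontal distance between round1_center and pocket1 below 0.011 m and z of round1_center in the frame of pocket1 between 0.013 and 0.021 m and angle between the z axis of round1_center and the z axis of pocket1, either way round below 0.15 rad) or (horizontal distance between round2_center and pocket1 below 0.011 m and z of round2_center in the frame of pocket1 between 0.013 and 0.021 m and angle between the z axis of round2_center and the z axis of pocket1, either way round below 0.15 rad) or (horizontal distance between round3_center and pocket1 below 0.011 m and z of round3_center in the frame of pocket1 between 0.013 and 0.021 m and angle between the z axis of round3_center and the z axis of pocket1, either way round below 0.15 rad)) and ((horizontal distance between round1_center and pocket2 below 0.011 m and z of round1_center in the frame of pocket2 between 0.013 and 0.021 m and angle between the z axis of round1_center and the z axis of pocket2, either way round below 0.15 rad) or (horizontal distance between round2_center and pocket2 below 0.011 m and z of round2_center in the frame of pocket2 between 0.013 and 0.021 m and angle between the z axis of round2_center and the z axis of pocket2, either way round below 0.15 rad) or (horizontal distance between round3_center and pocket2 below 0.011 m and z of round3_center in the frame of pocket2 between 0.013 and 0.021 m and angle between the z axis of round3_center and the z axis of pocket2, either way round below 0.15 rad)) and ((horizontal distance between round1_center and pocket3 below 0.011 m and z of round1_center in the frame of pocket3 between 0.013 and 0.021 m and angle between the z axis of round1_center and the z axis of pocket3, either way round below 0.15 rad) or (horizontal distance between round2_center and pocket3 below 0.011 m and z of round2_center in the frame of pocket3 between 0.013 and 0.021 m and angle between the z axis of round2_center and the z axis of pocket3, either way round below 0.15 rad) or (horizontal distance between round3_center and pocket3 below 0.011 m and z of round3_center in the frame of pocket3 between 0.013 and 0.021 m and angle between the z axis of round3_center and the z axis of pocket3, either way round below 0.15 rad)) and contact force between the fingers and round1 below 0.2 N and contact force between the fingers and round2 below 0.2 N and contact force between the fingers and round3 below 0.2 N and linear speed of each of round1, round2, round3 below 0.03 m/s and value of joint guard below 0.1 rad), for 0.2 s.
2. the guard is lifted by the gripper to the pointer's angle and held (angle between the x axis of guard_handle and the x axis of pointer_tip, either way round below 0.07 rad and value of joint guard above 0.3 rad and velocity of joint guard between -0.08 and 0.08 rad/s and contact force between the fingers and guard above 2 N), for 0.3 s.
At the end, for the whole second after the job is handed in: Each pocket of the near row holds one round blank, upright (within 0.15 rad), on the pocket floor and within 11 mm of its centre, released and at rest; the fingers carry the guard (contact over 2 N), steady (under 0.08 rad/s) and within 0.07 rad of the pointer's angle, through the last second (all of step 2 and ((horizontal distance between round1_center and pocket1 below 0.011 m and z of round1_center in the frame of pocket1 between 0.013 and 0.021 m and angle between the z axis of round1_center and the z axis of pocket1, either way round below 0.15 rad) or (horizontal distance between round2_center and pocket1 below 0.011 m and z of round2_center in the frame of pocket1 between 0.013 and 0.021 m and angle between the z axis of round2_center and the z axis of pocket1, either way round below 0.15 rad) or (horizontal distance between round3_center and pocket1 below 0.011 m and z of round3_center in the frame of pocket1 between 0.013 and 0.021 m and angle between the z axis of round3_center and the z axis of pocket1, either way round below 0.15 rad)) and ((horizontal distance between round1_center and pocket2 below 0.011 m and z of round1_center in the frame of pocket2 between 0.013 and 0.021 m and angle between the z axis of round1_center and the z axis of pocket2, either way round below 0.15 rad) or (horizontal distance between round2_center and pocket2 below 0.011 m and z of round2_center in the frame of pocket2 between 0.013 and 0.021 m and angle between the z axis of round2_center and the z axis of pocket2, either way round below 0.15 rad) or (horizontal distance between round3_center and pocket2 below 0.011 m and z of round3_center in the frame of pocket2 between 0.013 and 0.021 m and angle between the z axis of round3_center and the z axis of pocket2, either way round below 0.15 rad)) and ((horizontal distance between round1_center and pocket3 below 0.011 m and z of round1_center in the frame of pocket3 between 0.013 and 0.021 m and angle between the z axis of round1_center and the z axis of pocket3, either way round below 0.15 rad) or (horizontal distance between round2_center and pocket3 below 0.011 m and z of round2_center in the frame of pocket3 between 0.013 and 0.021 m and angle between the z axis of round2_center and the z axis of pocket3, either way round below 0.15 rad) or (horizontal distance between round3_center and pocket3 below 0.011 m and z of round3_center in the frame of pocket3 between 0.013 and 0.021 m and angle between the z axis of round3_center and the z axis of pocket3, either way round below 0.15 rad)) and contact force between the fingers and round1 below 0.2 N and contact force between the fingers and round2 below 0.2 N and contact force between the fingers and round3 below 0.2 N and linear speed of each of round1, round2, round3 below 0.03 m/s); the arm keeps its last pose, push and grip.
It fails at once if a square blank is disturbed (moved over 25 mm) (distance of any of square1_center, square2_center from where it was at the start of the episode above 0.025 m).
It fails at once if a blank already in the tray is disturbed (moved over 20 mm) (distance of any of loaded1_center, loaded2_center, loaded3_center from where it was at the start of the episode above 0.02 m).
It fails at once if the jar or brush is disturbed (moved over 30 mm) (distance of any of jar_center, brush_grip from where it was at the start of the episode above 0.03 m).
It fails at once if the pointer is moved from its setting (tip over 8 mm) (distance of pointer_tip from where it was at the start of the episode above 0.008 m).
It also fails if it takes over 72 s, if anything falls off the work surface, if the arm or the gripper's body presses on something with over 40 N, if the wrist force passes 120 N, or if a joint passes its speed limit or range.

## Working session

There is one attempt and no reset: what is moved stays moved. The work goes in short steps, Python scripts to look and compute and a shell command to move; the robot and the scene stay as the last step left them, time stands still between calls to the robot, and variables do not carry over. Pictures are saved under pics/ and viewed, at most 10 in all, crops included, and the job is handed in when it is done.

```bash
ls; mkdir -p pics; python3 - <<'E'
from station import ctrl, optics, job
import cv2,numpy as np
o=ctrl.get_obs(); print(o)
for n in ("top","side"):
    d=optics.get_image(n); cv2.imwrite(f"pics/{n}0.png",d["image"])
    print(n,{k:v for k,v in d.items() if k!="image"})
    R=cv2.Rodrigues(np.array(d["rvec"],float))[0]; print("cam at",-R.T@np.array(d["tvec"]).ravel())
E
```

```text
pics
{'t': 0.0, 'q': array([-1.37401751e+00,  5.33706060e-02,  1.61431169e+00, -9.98154931e-06,
        1.47598944e+00, -1.19023980e-01]), 'dq': array([ 0.00053629,  0.00071002, -0.0004316 , -0.00039723, -0.00050389,
       -0.00011136]), 'effort': array([-1.60863412e-03, -3.93684340e+01, -3.70178175e+01, -3.13030005e-04,
        6.93973299e-03,  1.48626276e-05]), 'tool_pos': array([ 0.19397209, -0.59347705,  0.23004392]), 'tool_rot': array([-3.10045800e+00, -4.93677922e-01,  1.42435960e-04]), 'contact_force': array([0.26524277, 0.27898292, 0.09182693]), 'wrist_torque': array([0.02171349, 0.02306186, 0.01353494]), 'grip_force': 0.0, 'opening': 0.08539270818081603}
top {'fx': 370.3879955978076, 'fy': 370.3879955978076, 'cx': 318.64498777509453, 'cy': 209.00849121004734, 'rvec': array([ 2.1943332 , -2.1972527 ,  0.12138882]), 'tvec': array([-0.06255817,  0.55464807,  1.07750732])}
cam at [ 0.4675063  -0.02886534  1.11945285]
side {'fx': 373.9869634693811, 'fy': 373.9869634693811, 'cx': 321.39312322364844, 'cy': 192.28974009156218, 'rvec': array([ 0.27316148, -2.62775862,  1.53680934]), 'tvec': array([0.5351075 , 0.16197762, 0.81542099])}
cam at [0.40973368 0.72488175 0.53305997]
```

View pics/top0.png

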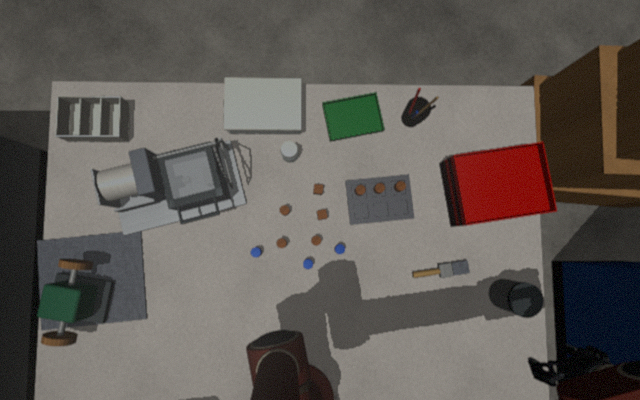

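View pics/side0.png

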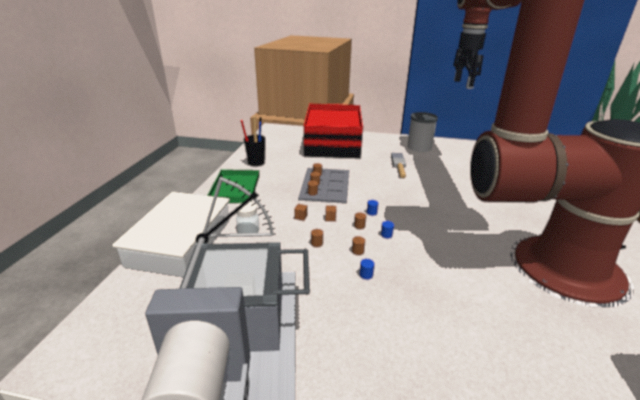

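The top view shows five brown blanks at (319,188), (285,210), (322,214), (282,243) and (316,240). Three are round and two are square. The blue look-alikes are at (256,252), (309,264) and (340,248), and the tray's full row is at y≈187. Next I'll take a close crop to tell round from square.

```bash
cat > h.py <<'E'
from station import ctrl, optics, job
import cv2,numpy as np
from scipy.spatial.transform import Rotation as Ro
def cam(n):
    o=ctrl.get_obs(); d=optics.get_image(n)
    K=np.array([[d["fx"],0,d["cx"]],[0,d["fy"],d["cy"]],[0,0,1]])
    if n=="wrist":
        M=np.array(d["mount"]); T=np.eye(4); T[:3,:3]=Ro.from_rotvec(o["tool_rot"]).as_matrix(); T[:3,3]=o["tool_pos"]
        W=T@M; R=W[:3,:3].T; t=-R@W[:3,3]
    else:
        R=cv2.Rodrigues(np.array(d["rvec"],float))[0]; t=np.array(d["tvec"],float).ravel()
    return d["image"],K,R,t
def onplane(uv,z,K,R,t):
    r=R.T@np.linalg.solve(K,[uv[0],uv[1],1]); c=-R.T@t
    return c+r*(z-c[2])/r[2]
def proj(P,K,R,t):
    p=K@(R@np.array(P,float)+t); return p[:2]/p[2]
def orange(im,lo=(3,90,60),hi=(17,255,255),amin=15):
    m=cv2.inRange(cv2.cvtColor(im,cv2.COLOR_BGR2HSV),lo,hi)
    n,l,s,c=cv2.connectedComponentsWithStats(m)
    return [(c[i],s[i]) for i in range(1,n) if s[i][4]>=amin]
E
python3 - <<'E'
from h import *
im,K,R,t=cam("top")
for c,s in orange(im):
    if 260<c[0]<420 and 170<c[1]<280: print(c.round(1),s[2:],onplane(c,.025,K,R,t).round(3))
a=cv2.resize(im[170:275,245:420],None,fx=4.5,fy=4.5,interpolation=cv2.INTER_CUBIC)
cv2.imwrite("pics/crop1.png",a)
im,K,R,t=cam("side")
cv2.imwrite("pics/crop2.png",cv2.resize(im[150:330,170:400],None,fx=3.3,fy=3.3,interpolation=cv2.INTER_CUBIC))
E
```

```text
[400.2 185.6] [11 10 80] [ 0.625 -0.308  0.025]
[379.4 187.6] [11 10 80] [ 0.619 -0.245  0.025]
[318.1 188.9] [ 9  9 76] [ 0.614 -0.062  0.025]
[360.  189.6] [ 9 10 74] [ 0.613 -0.187  0.025]
[284.2 209.8] [ 9  9 67] [0.552 0.039 0.025]
[321.6 214.1] [10  9 75] [ 0.539 -0.072  0.025]
[315.9 240. ] [ 9  9 66] [ 0.463 -0.055  0.025]
[281.2 242.8] [10  9 69] [0.455 0.047 0.025]
```

View pics/crop1.png

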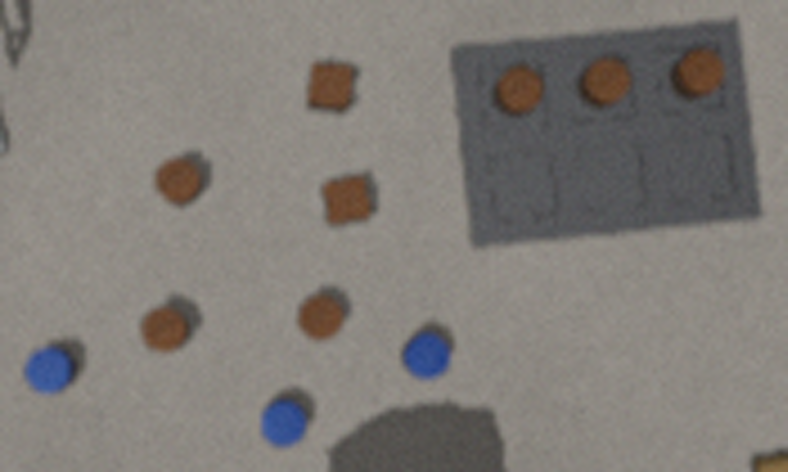

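View pics/crop2.png

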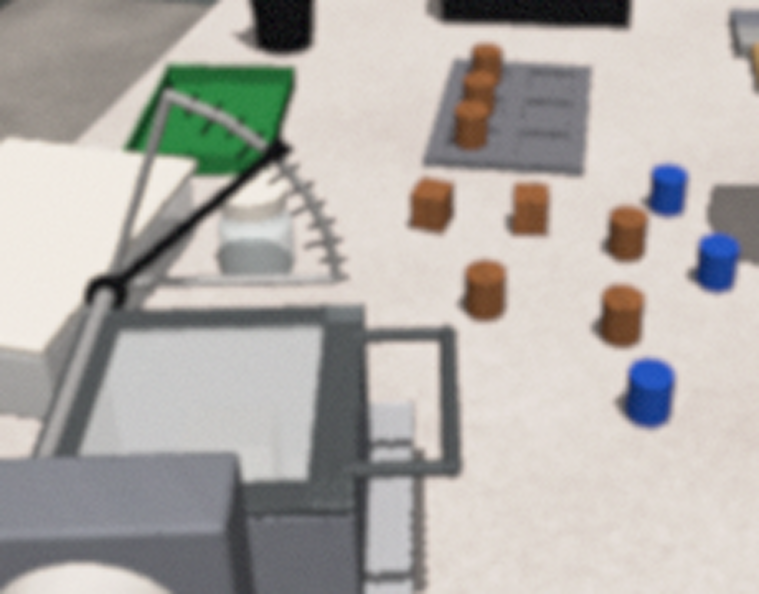

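Round blanks, top view: (284,210), (316,240) and (281,243). The ones at (318,189) and (322,214) are square, and the blue ones are decoys. The empty tray row is the lower one. In the side crop the guard bar's ends are at (447,330) and (452,468), the pointer tip is at (282,148) and the hinge hub at (105,290). I'll move over the scene for a wrist look.

```bash
python3 -m jog '[[[0.19,-0.16,-0.03],[0,0,0.316]],[[0.19,-0.16,-0.03],[0,0,0.316]],[[0.19,-0.16,-0.03],[0,0,0.316]],[[0.19,-0.16,-0.03],[0,0,0.316]],[[0.19,-0.16,-0.03],[0,0,0.316]]]' 0.6 30
python3 -m jog '[[[0.08,-0.14,-0.03],[0,0,0]],[[0.08,-0.14,-0.03],[0,0,0]],[[0.08,-0.14,-0.03],[0,0,0]],[[0.08,-0.14,-0.03],[0,0,0]],[[0.08,-0.14,-0.03],[0,0,0]]]'
python3 -m jog '[[[0.06,-0.14,-0.04],[0,0,0]],[[0.06,-0.14,-0.04],[0,0,0]],[[0.06,-0.14,-0.04],[0,0,0]],[[0.06,-0.14,-0.04],[0,0,0]],[[0.06,-0.14,-0.04],[0,0,0]]]'
python3 - <<'E'
from h import *
print(optics.get_image("wrist")["mount"])
im,K,R,t=cam("wrist"); cv2.imwrite("pics/w1.png",im)
print(ctrl.get_obs()["tool_pos"],-R.T@t)
for c,s in orange(im,amin=100): print(c.round(1),s[2:],onplane(c,.025,K,R,t).round(4))
_,K,R,t=cam("side")
for uv in ((305.5,250),(307,291.8)): print("bar",onplane(uv,.115,K,R,t))
print("hub",onplane((201.8,237.9),.115,K,R,t))
E
```

```text
t: 0.7
tool_pos: [0.3255, -0.3813, 0.2613]
tool_rot: [-3.142, 0.001, -0.0]
contact_force: [1.2, 0.6, 0.3]
opening: 0.051
grip_force: 0.0
t: 1.2
tool_pos: [0.4058, -0.2419, 0.2919]
tool_rot: [3.141, 0.005, 0.001]
contact_force: [-0.2, -0.4, -0.0]
opening: 0.0514
grip_force: 0.0
t: 1.7
tool_pos: [0.4652, -0.1036, 0.3312]
tool_rot: [3.141, 0.001, -0.001]
contact_force: [0.2, -0.9, -0.5]
opening: 0.0514
grip_force: 0.0
[[ 1.46191827e-04 -9.46163702e-01 -3.23688474e-01  8.26818407e-02]
 [ 9.99999773e-01 -7.44719150e-05  6.69330030e-04 -4.88299099e-04]
 [-6.57401479e-04 -3.23688499e-01  9.46163476e-01 -1.43068968e-01]
 [ 0.00000000e+00  0.00000000e+00  0.00000000e+00  1.00000000e+00]]
[ 0.4643908  -0.10472944  0.33018816] [ 0.54754359 -0.10387236  0.47347456]
[466.8  47.5] [ 22  24 399] [ 0.6245 -0.3127  0.025 ]
[421.5  52.4] [ 20  23 357] [ 0.6183 -0.249   0.025 ]
[290.1  55.1] [ 21  23 420] [ 0.615  -0.0614  0.025 ]
[379.4  56.8] [ 20  23 362] [ 0.6127 -0.1894  0.025 ]
[223.8 102.8] [ 20  21 320] [0.5507 0.0405 0.025 ]
[299.2 111.6] [ 21  22 351] [ 0.5379 -0.0725  0.025 ]
[289.2 162.7] [ 18  18 259] [ 0.4595 -0.0545  0.025 ]
[225.5 167.4] [ 18  18 256] [0.4519 0.0489 0.025 ]
[480.  215.1] [ 48  15 410] [ 0.3684 -0.3786  0.025 ]
bar [0.53479794 0.20913212 0.115     ]
bar [0.50858816 0.30889441 0.115     ]
hub [0.73061116 0.21592686 0.115     ]
```

View pics/w1.png

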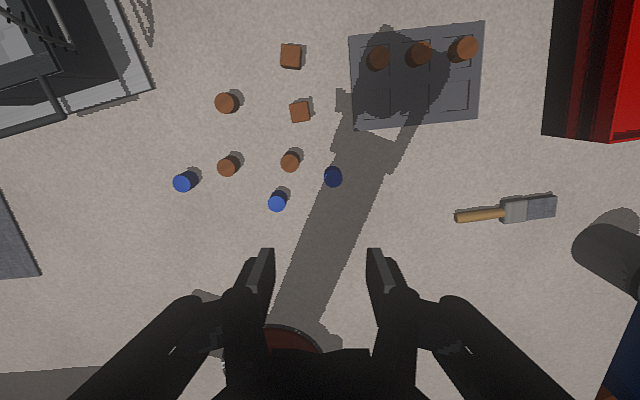

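The wrist view shows the three rounds at (224,103), (289,163) and (226,167), agreeing with the top camera within about 3 mm. The tray corners are at (348,36), (485,20), (479,117) and (354,131). The bar measures 103 mm against a nominal 100, and the hub is where the geometry says it should be. Now I'll pick blank B and work out the tray position.

```bash
python3 - <<'E'
from h import *
_,K,R,t=cam("wrist")
q=np.array([onplane(u,.005,K,R,t)[:2] for u in ((348,36),(485,20),(479,117),(354,131))]); print(q.round(4))
print([np.linalg.norm(q[i]-q[(i+1)%4]).round(4) for i in range(4)])
c=q.mean(0); y=q[0]+q[3]-q[1]-q[2]; y/=np.linalg.norm(y); x=np.array([y[1],-y[0]])
print("c",c,"x",x); 
for k in (60,0,-60): print("pocket",(c-.03*x+k/1000*y).round(4),"full",(c+.03*x+k/1000*y).round(4))
E
python3 -m jog '[[[-0.003,-0.050,0.20],[0,0,0]],[[-0.003,-0.050,0.20],[0,0,0]],[[-0.003,-0.050,0.20],[0,0,0]],[[-0.003,-0.050,0.20],[0,0,0]],[[-0.003,-0.050,0.20],[0,0,0]]]'
python3 -m jog '[[[0,0,0.04],[0,0,0]],[[0,0,0.08],[0,0,0]],[[0,0,0.105],[0,0,0]],[[0,0,0.118],[0,0,0]],[[0,0,0.118],[0,0,0]]]'
python3 -m jog '[[[0,0,0],[0,0,0]],[[0,0,0],[0,0,0]],[[0,0,0],[0,0,0]],[[0,0,0],[0,0,0]],[[0,0,0],[0,0,0]]]' 0 30
```

```text
[[ 0.6422 -0.1459]
 [ 0.662  -0.3427]
 [ 0.528  -0.3584]
 [ 0.5068 -0.1596]]
[np.float64(0.1978), np.float64(0.1349), np.float64(0.1998), np.float64(0.1361)]
c [ 0.58474352 -0.25166214] x [0.99468067 0.1030066 ]
pocket [ 0.5487 -0.1951] full [ 0.6084 -0.1889]
pocket [ 0.5549 -0.2548] full [ 0.6146 -0.2486]
pocket [ 0.5611 -0.3144] full [ 0.6208 -0.3083]
t: 2.4
tool_pos: [0.4563, -0.0522, 0.1236]
tool_rot: [-3.138, 0.002, 0.022]
contact_force: [-1.2, 0.4, -0.4]
opening: 0.0513
grip_force: 0.0
t: 2.9
tool_pos: [0.4617, -0.054, 0.013]
tool_rot: [-3.141, 0.002, 0.003]
contact_force: [0.9, 0.4, -0.1]
opening: 0.0513
grip_force: 0.0
t: 3.4
tool_pos: [0.4641, -0.054, 0.0158]
tool_rot: [3.14, 0.0, 0.007]
contact_force: [-0.9, -0.6, 6.9]
opening: 0.0289
grip_force: 30.1
```

```bash
python3 -m jog '[[[0,0,-0.02],[0,0,0]],[[0,0,-0.05],[0,0,0]],[[0,0,-0.10],[0,0,0]],[[0,0,-0.10],[0,0,0]],[[0,0,-0.10],[0,0,0]]]'
python3 - <<'E'
from h import *
im,K,R,t=cam("top")
q=np.array([onplane(u,.005,K,R,t)[:2] for u in ((345.4,180.2),(409,174),(413.9,217.6),(350.3,224.4))])
print(q.mean(0), [np.linalg.norm(q[i]-q[(i+1)%4]).round(4) for i in range(4)])
h=cv2.cvtColor(im,cv2.COLOR_BGR2HSV); med=np.median(im[200:215,355:405].reshape(-1,3),0); print(med)
m=np.zeros(im.shape[:2],np.uint8); m[165:235,335:425]=(im[165:235,335:425].max(2)<115)*255
m=cv2.morphologyEx(m,cv2.MORPH_OPEN,np.ones((3,3)))
c=max(cv2.findContours(m,0,1)[0],key=cv2.contourArea); r=cv2.minAreaRect(c); print(r,onplane(r[0],.005,K,R,t))
print(ctrl.get_obs()["tool_pos"],ctrl.get_obs()["opening"])
E
```

```text
t: 3.9
tool_pos: [0.4634, -0.0534, 0.1156]
tool_rot: [3.14, 0.0, 0.007]
contact_force: [0.2, -0.3, -0.3]
opening: 0.029
grip_force: 29.7
[ 0.58670192 -0.24990903] [np.float64(0.1967), np.float64(0.1344), np.float64(0.1951), np.float64(0.1353)]
[88. 85. 84.]
((372.4027404785156, 204.96224975585938), (54.94655990600586, 79.89964294433594), 84.64418029785156) [ 0.56830044 -0.22719342  0.005     ]
[ 0.46206138 -0.05311194  0.11368754] 0.02866567532728232
```

```bash
python3 -m jog '[[[0.08,0.20,0],[0,0,0]],[[0.08,0.20,0],[0,0,0]],[[0.08,0.20,0],[0,0,0]],[[0.08,0.20,0],[0,0,0]],[[0.08,0.20,0],[0,0,0]]]'
python3 -m jog '[[[0.022,0.061,0],[0,0,0]],[[0.022,0.061,0],[0,0,0]],[[0.022,0.061,0.03],[0,0,0]],[[0.022,0.061,0.06],[0,0,0]],[[0.022,0.061,0.06],[0,0,0]]]'
python3 - <<'E'
from h import *
print(ctrl.get_obs()["tool_pos"],ctrl.get_obs()["tool_rot"])
im,K,R,t=cam("wrist"); 
for c,s in orange(im,amin=100): print(c.round(1),s[2:],onplane(c,.025,K,R,t).round(4))
cv2.imwrite("pics/w2.png",im)
E
```

```text
t: 4.45
tool_pos: [0.5419, -0.2566, 0.1112]
tool_rot: [-3.141, 0.005, 0.003]
contact_force: [-0.3, 0.2, 0.1]
opening: 0.0285
grip_force: 29.8
t: 4.95
tool_pos: [0.5597, -0.3106, 0.0464]
tool_rot: [-3.134, 0.0, 0.016]
contact_force: [-0.5, 0.8, -0.9]
opening: 0.0289
grip_force: 29.9
[ 0.55965359 -0.31060553  0.04635588] [-3.13371207e+00  2.74687947e-05  1.63458573e-02]
[314.5 144. ] [  55   58 2422] [ 0.6211 -0.3068  0.025 ]
[199.4 155.3] [  69   59 2376] [ 0.6144 -0.2394  0.025 ]
[108.  162.6] [  87   59 3314] [ 0.61   -0.1846  0.025 ]
[320.3 267. ] [  56   74 3301] [ 0.5393 -0.3102  0.025 ]
```

View pics/w2.png

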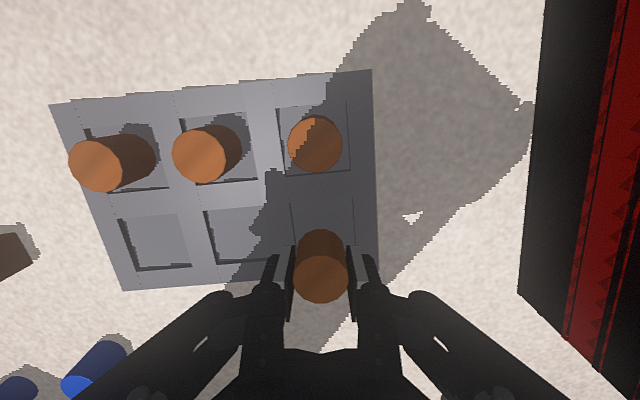

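The wrist view shows the held blank upright between the fingers at (320,270) above pocket 3. The full-row pocket has corners (277,108), (347,101), (352,170) and (283,178), and near pocket 1 has (118,222), (181,214), (193,264) and (133,272).

```bash
python3 - <<'E'
from h import *
_,K,R,t=cam("wrist"); p=np.array([0.55965359,-0.31060553,0.04635588]); v=np.array([-3.13371,2.7e-5,.016346])
M=np.array(optics.get_image("wrist")["mount"]); T=np.eye(4);T[:3,:3]=Ro.from_rotvec(v).as_matrix();T[:3,3]=p
W=T@M;R=W[:3,:3].T;t=-R@W[:3,3]
for n,q in (("full3",((277,108),(347,101),(352,170),(283,178))),("near1",((118,222),(181,214),(193,264),(133,272))),("plate",((49,103),(372,69)))):
    a=np.array([onplane(u,.007,K,R,t) for u in q]); print(n,a.round(4)[:,:2].tolist(),a.mean(0).round(4))
print(ctrl.get_obs()["tool_pos"],ctrl.get_obs()["tool_rot"])
E
```

```text
full3 [[0.6404, -0.2834], [0.6444, -0.3262], [0.6017, -0.3309], [0.5961, -0.2852]] [ 0.6206 -0.3064  0.007 ]
near1 [[0.5639, -0.167], [0.5701, -0.2127], [0.5299, -0.215], [0.5227, -0.1685]] [ 0.5466 -0.1908  0.007 ]
plate [[0.6433, -0.1436], [0.6621, -0.3403]] [ 0.6527 -0.2419  0.007 ]
[ 0.56405599 -0.31365934  0.05373784] [-3.14142584e+00 -5.64075664e-04  5.47606599e-06]
```

```bash
python3 -m jog '[[[-0.001,0,0.015],[0,0,0]],[[-0.001,0,0.028],[0,0,0]],[[-0.001,0,0.036],[0,0,0]],[[-0.001,0,0.036],[0,0,0]],[[-0.001,0,0.036],[0,0,0]]]'
python3 -m jog '[[[0,0,0],[0,0,0]],[[0,0,0],[0,0,0]],[[0,0,0],[0,0,0]],[[0,0,0],[0,0,0]]]' 0.52
python3 -m jog '[[[0,0,-0.03],[0,0,0]],[[0,0,-0.06],[0,0,0]],[[0,0,-0.09],[0,0,0]],[[0,0,-0.12],[0,0,0]],[[0,0,-0.12],[0,0,0]]]'
python3 - <<'E'
from h import *
import time
im,K,R,t=cam("wrist"); print(ctrl.get_obs()["tool_pos"])
for c,s in orange(im,amin=100): print(c.round(1),s[2:],onplane(c,.029,K,R,t).round(4))
E
```

```text
t: 5.6
tool_pos: [0.5634, -0.3143, 0.019]
tool_rot: [-3.141, 0.0, -0.0]
contact_force: [-3.1, 3.2, 10.2]
opening: 0.0291
grip_force: 31.6
t: 6.0
tool_pos: [0.5626, -0.314, 0.0167]
tool_rot: [-3.141, 0.0, 0.001]
contact_force: [0.3, 0.3, -0.5]
opening: 0.0445
grip_force: 0.0
t: 6.5
tool_pos: [0.5657, -0.3161, 0.1432]
tool_rot: [3.136, -0.0, 0.013]
contact_force: [0.4, -0.3, 1.3]
opening: 0.0442
grip_force: 0.0
[ 0.56443513 -0.31529257  0.14033359]
[309.5 137.8] [ 34  36 895] [ 0.6216 -0.3069  0.029 ]
[238.1 145.2] [ 34  34 881] [ 0.6151 -0.2422  0.029 ]
[ 33.6 147.5] [ 38  34 966] [ 0.6132 -0.0576  0.029 ]
[173.  151.8] [ 35  34 864] [ 0.6093 -0.1825  0.029 ]
[317.7 201.4] [ 32  37 910] [ 0.5614 -0.3141  0.029 ]
[ 69.8 226. ] [ 38  29 727] [ 0.5363 -0.0687  0.029 ]
[356.4 344.2] [ 28  10 160] [ 0.386  -0.3587  0.029 ]
```

```bash
python3 -m jog '[[[-0.055,-0.181,0],[0,0,0]],[[-0.055,-0.181,0],[0,0,0]],[[-0.055,-0.181,0],[0,0,0]],[[-0.055,-0.181,0],[0,0,0]],[[-0.055,-0.181,0],[0,0,0]]]' 0.6
python3 -m jog '[[[-0.055,-0.181,0],[0,0,0]],[[-0.055,-0.181,0],[0,0,0]],[[-0.055,-0.181,0],[0,0,0]],[[-0.055,-0.181,0],[0,0,0]],[[-0.055,-0.181,0],[0,0,0]]]'
python3 - <<'E'
from h import *
im,K,R,t=cam("wrist"); print(ctrl.get_obs()["tool_pos"],ctrl.get_obs()["tool_rot"])
for c,s in orange(im,amin=100): print(c.round(1),s[2:],onplane(c,.025,K,R,t).round(4))
E
```

```text
t: 7.05
tool_pos: [0.5053, -0.1289, 0.1345]
tool_rot: [-3.139, -0.006, 0.007]
contact_force: [-0.6, -0.6, 0.3]
opening: 0.051
grip_force: 0.0
t: 7.55
tool_pos: [0.451, 0.0509, 0.1355]
tool_rot: [-3.14, -0.007, 0.004]
contact_force: [0.3, 0.3, 0.2]
opening: 0.0513
grip_force: 0.0
[0.45190806 0.04914432 0.13582824] [ 3.14139337e+00  5.19517464e-03 -3.10991196e-03]
[468.2   8.8] [ 50  24 696] [ 0.6043 -0.062   0.025 ]
[635.4   6.7] [ 10  17 128] [ 0.6063 -0.1903  0.025 ]
[336.9  82.7] [  35   39 1066] [0.5512 0.0379 0.025 ]
[471.7  99.7] [  34   39 1138] [ 0.5385 -0.0766  0.025 ]
[325.4 197.2] [ 31  30 736] [0.451  0.0463 0.025 ]
```

```bash
python3 -m jog '[[[-0.001,0.002,0.04],[0,0,0]],[[-0.001,0.002,0.08],[0,0,0]],[[-0.001,0.002,0.11],[0,0,0]],[[-0.001,0.002,0.122],[0,0,0]],[[-0.001,0.002,0.122],[0,0,0]]]'
python3 -m jog '[[[0,0,0],[0,0,0]],[[0,0,0],[0,0,0]],[[0,0,0],[0,0,0]],[[0,0,0],[0,0,0]]]' 0 30
python3 -m jog '[[[0,0,-0.03],[0,0,0]],[[0,0,-0.06],[0,0,0]],[[0,0,-0.10],[0,0,0]],[[0,0,-0.10],[0,0,0]],[[0,0,-0.10],[0,0,0]]]'
```

```text
t: 8.1
tool_pos: [0.4504, 0.045, 0.013]
tool_rot: [-3.142, 0.003, 0.008]
contact_force: [-1.2, -0.5, -0.2]
opening: 0.051
grip_force: 0.0
t: 8.5
tool_pos: [0.4537, 0.0456, 0.0172]
tool_rot: [3.141, -0.0, 0.006]
contact_force: [0.3, -0.8, 4.8]
opening: 0.0284
grip_force: 30.0
t: 9.0
tool_pos: [0.4529, 0.0459, 0.1167]
tool_rot: [3.141, 0.0, 0.005]
contact_force: [-1.2, 0.7, -0.9]
opening: 0.0286
grip_force: 29.7
```

```bash
python3 -m jog '[[[0.052,0.150,0],[0,0,0]],[[0.052,0.150,0],[0,0,0]],[[0.052,0.150,0],[0,0,0]],[[0.052,0.150,0],[0,0,0]],[[0.052,0.150,0],[0,0,0]]]'
python3 -m jog '[[[0.052,0.150,0],[0,0,0]],[[0.052,0.150,0],[0,0,0]],[[0.052,0.150,0],[0,0,0]],[[0.052,0.150,0.02],[0,0,0]],[[0.052,0.150,0.04],[0,0,0]]]'
python3 -m jog '[[[0,0,0.01],[0,0,0]],[[0,0,0.02],[0,0,0]],[[0,0,0.02],[0,0,0]],[[0,0,0.02],[0,0,0]]]'
python3 - <<'E'
from h import *
print(ctrl.get_obs()["tool_pos"],ctrl.get_obs()["tool_rot"])
E
```

```text
t: 9.5
tool_pos: [0.5031, -0.105, 0.1134]
tool_rot: [-3.14, 0.005, 0.005]
contact_force: [-0.3, -0.3, -0.2]
opening: 0.029
grip_force: 29.9
t: 10.0
tool_pos: [0.5564, -0.2544, 0.0745]
tool_rot: [-3.141, 0.001, -0.0]
contact_force: [-0.2, 0.1, -0.1]
opening: 0.0286
grip_force: 29.9
t: 10.4
tool_pos: [0.5561, -0.2535, 0.0556]
tool_rot: [3.142, 0.001, 0.0]
contact_force: [0.4, 0.8, -0.1]
opening: 0.0285
grip_force: 29.9
[ 0.55613166 -0.25346151  0.05562437] [3.14152925e+00 1.25151796e-03 4.18068423e-04]
```

```bash
python3 -m jog '[[[0,0,0.015],[0,0,0]],[[0,0,0.028],[0,0,0]],[[0,0,0.037],[0,0,0]],[[0,0,0.037],[0,0,0]],[[0,0,0.037],[0,0,0]]]'
python3 -m jog '[[[0,0,0],[0,0,0]],[[0,0,0],[0,0,0]],[[0,0,0],[0,0,0]],[[0,0,0],[0,0,0]]]' 0.52
python3 -m jog '[[[0,0,-0.03],[0,0,0]],[[0,0,-0.06],[0,0,0]],[[0,0,-0.09],[0,0,0]],[[0,0,-0.12],[0,0,0]],[[0,0,-0.12],[0,0,0]]]'
python3 - <<'E'
from h import *
im,K,R,t=cam("wrist"); print(ctrl.get_obs()["tool_pos"])
for c,s in orange(im,amin=100): print(c.round(1),s[2:],onplane(c,.029,K,R,t).round(4))
E
```

```text
t: 10.9
tool_pos: [0.5561, -0.2543, 0.0179]
tool_rot: [3.141, -0.0, 0.0]
contact_force: [1.1, -0.3, 0.9]
opening: 0.0287
grip_force: 34.1
t: 11.3
tool_pos: [0.5557, -0.2541, 0.018]
tool_rot: [-3.141, 0.0, 0.001]
contact_force: [0.8, 1.1, -0.1]
opening: 0.0445
grip_force: 0.0
t: 11.8
tool_pos: [0.5588, -0.2559, 0.1443]
tool_rot: [3.136, -0.0, 0.013]
contact_force: [0.3, 0.2, 0.9]
opening: 0.0446
grip_force: 0.0
[ 0.55754734 -0.25516988  0.14143828]
[378.8 129.7] [ 34  35 915] [ 0.6218 -0.3087  0.029 ]
[306.9 136.9] [ 34  36 894] [ 0.6155 -0.2442  0.029 ]
[100.8 139.6] [ 36  34 974] [ 0.6133 -0.0586  0.029 ]
[241.2 143.6] [ 34  34 878] [ 0.6096 -0.1846  0.029 ]
[381.6 196.1] [ 31  37 802] [ 0.5595 -0.3156  0.029 ]
[317.5 201.5] [ 31  37 773] [ 0.5541 -0.2536  0.029 ]
[ 12.8 207.4] [ 28  29 637] [0.5488 0.0424 0.029 ]
[131.2 218.9] [ 37  29 735] [ 0.5364 -0.0697  0.029 ]
```

```bash
python3 -m jog '[[[-0.003,-0.147,0],[0,0,0]],[[-0.003,-0.147,0],[0,0,0]],[[-0.003,-0.147,0],[0,0,0]],[[-0.003,-0.147,0],[0,0,0]],[[-0.003,-0.147,0],[0,0,0]]]' 0.6
python3 -m jog '[[[-0.003,-0.147,0],[0,0,0]],[[-0.003,-0.147,0],[0,0,0]],[[-0.003,-0.147,0],[0,0,0]],[[-0.003,-0.147,0],[0,0,0]],[[-0.003,-0.147,0],[0,0,0]]]'
python3 - <<'E'
from h import *
im,K,R,t=cam("wrist"); print(ctrl.get_obs()["tool_pos"],ctrl.get_obs()["tool_rot"])
for c,s in orange(im,amin=100): print(c.round(1),s[2:],onplane(c,.025,K,R,t).round(4))
E
```

```text
t: 12.35
tool_pos: [0.5521, -0.1061, 0.1366]
tool_rot: [-3.141, -0.003, 0.004]
contact_force: [0.2, -1.1, -0.7]
opening: 0.0512
grip_force: 0.0
t: 12.85
tool_pos: [0.55, 0.0393, 0.1376]
tool_rot: [3.141, 0.001, -0.002]
contact_force: [0.4, -0.5, 0.6]
opening: 0.0511
grip_force: 0.0
[0.55006593 0.03856968 0.13766249] [ 3.14091158e+00 -1.71478717e-03 -1.36740181e-03]
[438.6 128.2] [  38   36 1024] [ 0.6135 -0.0649  0.025 ]
[588.7 132.8] [ 38  35 983] [ 0.6096 -0.1988  0.025 ]
[630.3 199.2] [ 37  28 351] [ 0.5475 -0.2581  0.025 ]
[321.8 198.8] [ 31  30 722] [0.5478 0.038  0.025 ]
[437.5 207.9] [ 37  39 959] [ 0.5386 -0.0741  0.025 ]
```

```bash
python3 -m jog '[[[-0.001,0,0.04],[0,0,0]],[[-0.001,0,0.08],[0,0,0]],[[-0.001,0,0.11],[0,0,0]],[[-0.001,0,0.123],[0,0,0]],[[-0.001,0,0.123],[0,0,0]]]'
python3 -m jog '[[[0,0,0],[0,0,0]],[[0,0,0],[0,0,0]],[[0,0,0],[0,0,0]],[[0,0,0],[0,0,0]]]' 0 30
python3 -m jog '[[[0,0,-0.03],[0,0,0]],[[0,0,-0.06],[0,0,0]],[[0,0,-0.10],[0,0,0]],[[0,0,-0.10],[0,0,0]],[[0,0,-0.10],[0,0,0]]]'
```

```text
t: 13.4
tool_pos: [0.5474, 0.0384, 0.013]
tool_rot: [-3.141, 0.004, 0.007]
contact_force: [0.8, 0.4, 0.3]
opening: 0.051
grip_force: 0.0
t: 13.8
tool_pos: [0.5508, 0.0395, 0.0175]
tool_rot: [3.141, -0.0, 0.006]
contact_force: [0.2, -0.9, 4.4]
opening: 0.0287
grip_force: 30.1
t: 14.3
tool_pos: [0.55, 0.0399, 0.117]
tool_rot: [3.141, 0.0, 0.005]
contact_force: [0.1, 0.7, -0.7]
opening: 0.0289
grip_force: 29.7
```

```bash
python3 -m jog '[[[0.001,0.117,0],[0,0,0]],[[0.001,0.117,0],[0,0,0]],[[0.001,0.117,0],[0,0,0]],[[0.001,0.117,0],[0,0,0]],[[0.001,0.117,0],[0,0,0]]]'
python3 -m jog '[[[0,0.117,0],[0,0,0]],[[0,0.117,0],[0,0,0]],[[0,0.117,0],[0,0,0]],[[0,0.117,0.02],[0,0,0]],[[0,0.117,0.04],[0,0,0]]]'
python3 -m jog '[[[0,0,0.01],[0,0,0]],[[0,0,0.02],[0,0,0]],[[0,0,0.02],[0,0,0]],[[0,0,0.02],[0,0,0]]]'
python3 - <<'E'
from h import *
print(ctrl.get_obs()["tool_pos"],ctrl.get_obs()["tool_rot"])
E
```

```text
t: 14.8
tool_pos: [0.5491, -0.0766, 0.1139]
tool_rot: [-3.14, 0.001, 0.004]
contact_force: [0.3, 0.8, -1.1]
opening: 0.0291
grip_force: 29.9
t: 15.3
tool_pos: [0.5506, -0.1935, 0.0751]
tool_rot: [-3.141, -0.0, -0.002]
contact_force: [0.0, 0.3, -0.2]
opening: 0.0289
grip_force: 29.9
t: 15.7
tool_pos: [0.5503, -0.1938, 0.0556]
tool_rot: [3.142, 0.001, 0.001]
contact_force: [-1.1, 0.4, 0.1]
opening: 0.0287
grip_force: 29.9
[ 0.55033005 -0.19375681  0.05563584] [3.14153130e+00 8.32952528e-04 6.02415701e-04]
```

```bash
python3 -m jog '[[[0,0,0.015],[0,0,0]],[[0,0,0.028],[0,0,0]],[[0,0,0.037],[0,0,0]],[[0,0,0.037],[0,0,0]],[[0,0,0.037],[0,0,0]]]'
python3 -m jog '[[[0,0,0],[0,0,0]],[[0,0,0],[0,0,0]],[[0,0,0],[0,0,0]],[[0,0,0],[0,0,0]]]' 0.52
python3 -m jog '[[[0,0,-0.04],[0,0,0]],[[0,0,-0.09],[0,0,0]],[[0,0,-0.14],[0,0,0]],[[0,0,-0.19],[0,0,0]],[[0,0,-0.23],[0,0,0]]]'
python3 -m jog '[[[-0.06,-0.05,-0.01],[0,0,-0.15]],[[-0.06,-0.05,-0.01],[0,0,-0.257]],[[-0.06,-0.05,-0.01],[0,0,-0.257]],[[-0.06,-0.05,-0.01],[0,0,-0.257]]]'
python3 - <<'E'
from h import *
im,K,R,t=cam("wrist"); print(ctrl.get_obs()["tool_pos"])
for c,s in orange(im,amin=100): print(c.round(1),s[2:],onplane(c,.029,K,R,t).round(4))
cv2.imwrite("pics/w3.png",im)
E
```

```text
t: 16.2
tool_pos: [0.5503, -0.1943, 0.0181]
tool_rot: [3.142, -0.0, 0.001]
contact_force: [1.5, 0.5, 1.4]
opening: 0.0286
grip_force: 34.4
t: 16.6
tool_pos: [0.5496, -0.1941, 0.0179]
tool_rot: [-3.141, 0.0, 0.001]
contact_force: [-0.4, -0.5, 0.5]
opening: 0.0444
grip_force: 0.0
t: 17.1
tool_pos: [0.5503, -0.1944, 0.2519]
tool_rot: [3.14, -0.0, 0.005]
contact_force: [-0.2, -1.1, -0.8]
opening: 0.0443
grip_force: 0.0
t: 17.5
tool_pos: [0.4898, -0.144, 0.2585]
tool_rot: [3.115, 0.401, 0.001]
contact_force: [-0.1, 0.1, 0.7]
opening: 0.0444
grip_force: 0.0
[ 0.49004445 -0.14432621  0.25816885]
[279.4  53.4] [ 28  32 601] [ 0.6141 -0.0611  0.029 ]
[379.9  85.1] [ 25  26 512] [ 0.6114 -0.1877  0.029 ]
[427.3  93.1] [ 24  25 469] [ 0.6175 -0.2475  0.029 ]
[477.1 101.8] [ 24  25 471] [ 0.6238 -0.3115  0.029 ]
[275.4 120.6] [ 22  24 490] [ 0.5377 -0.0722  0.029 ]
[370.1 137.1] [ 23  23 410] [ 0.5487 -0.1954  0.029 ]
[416.4 144.5] [ 22  24 399] [ 0.555  -0.2571  0.029 ]
[461.2 152.8] [ 23  23 404] [ 0.5599 -0.3184  0.029 ]
[444.7 279.5] [ 52  15 470] [ 0.3721 -0.374   0.029 ]
```

View pics/w3.png

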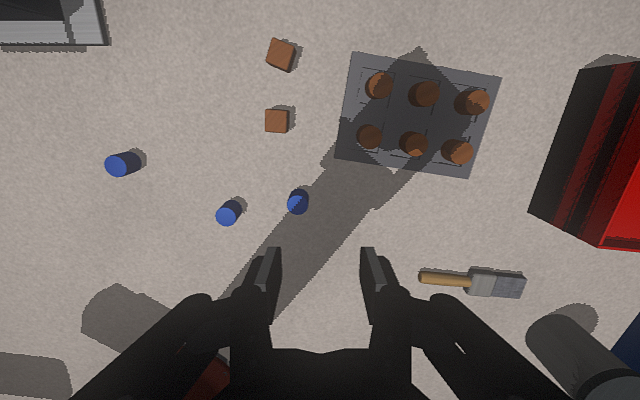

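All six tray pockets are filled and the blanks stand upright (near row at (370,137), (416,144), (461,153)). The squares and blue look-alikes are untouched. Now to the guard, turning the gripper so it closes across the bar.

```bash
python3 -m jog '[[[0.066,-0.19,-0.02],[0,0,-0.15]],[[0.066,-0.19,-0.02],[0,0,-0.3]],[[0.066,-0.19,-0.02],[0,0,-0.45]],[[0.066,-0.19,-0.02],[0,0,-0.6]],[[0.066,-0.19,-0.02],[0,0,-0.75]]]' 0.45
python3 -m jog '[[[0.18,-0.095,0],[0,0,-0.15]],[[0.18,-0.095,0],[0,0,-0.3]],[[0.18,-0.095,0],[0,0,-0.45]],[[0.18,-0.095,0],[0,0,-0.6]],[[0.18,-0.095,0],[0,0,-0.74]]]'
python3 -m jog '[[[0,0,0],[0,0,-0.08]],[[0,0,0],[0,0,-0.08]],[[0,0,0],[0,0,-0.08]]]'
python3 - <<'E'
from h import *
im,K,R,t=cam("wrist"); o=ctrl.get_obs(); print(o["tool_pos"],o["tool_rot"],o["q"],o["opening"])
np.savez("w4.npz",K=K,R=R,t=t)
for P in ((.5348,.2091,.115),(.5217,.259,.115),(.5086,.3089,.115)): print(proj(P,K,R,t))
cv2.imwrite("pics/w4.png",im)
E
```

```text
t: 18.05
tool_pos: [0.5063, 0.0608, 0.2786]
tool_rot: [-2.742, -1.531, -0.002]
contact_force: [-0.3, -1.0, -0.8]
opening: 0.0386
grip_force: 0.0
t: 18.55
tool_pos: [0.5216, 0.2638, 0.2769]
tool_rot: [-2.004, -2.417, 0.001]
contact_force: [-0.0, -0.7, 0.3]
opening: 0.0384
grip_force: 0.0
t: 18.85
tool_pos: [0.522, 0.259, 0.2776]
tool_rot: [-1.923, -2.484, 0.001]
contact_force: [0.0, -0.1, -0.1]
opening: 0.0385
grip_force: 0.0
[0.5219032  0.25888947 0.27774837] [-1.92250660e+00 -2.48416919e+00  1.05166268e-03] [ 3.32789554e-01 -7.06953787e-02  1.65854539e+00 -3.69505326e-05
  1.55451866e+00  7.92428439e-02] 0.03839284545402333
[320.77661745 226.10735105]
[320.66227709 184.05802328]
[320.53514196 137.30334152]
```

View pics/w4.png

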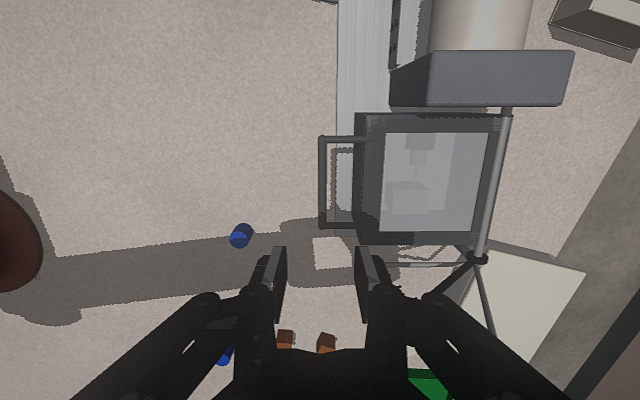

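In the wrist view the bar runs vertically from (322,137) to (322,227), about 1–2 px from prediction, so the bar pose is good and the guard is shut. Next I'll get the pointer angle from the side camera and lower over the bar.

```bash
cat > ptr.py <<'E'
from h import *
mx=np.array([.967,.254,0]); my=np.array([-.254,.967,0]); H=np.array([.7068,.3075,.115])
def plane(uv,off,K,R,t):   # -> (forward distance from hinge towards robot, height, angle)
    r=R.T@np.linalg.solve(K,[uv[0],uv[1],1]); c=-R.T@t; o=H+off*my
    p=c+r*((o-c)@my)/(r@my); d=p-H
    return -d@mx,d[2],np.arctan2(d[2],-d@mx),np.hypot(d[2],d@mx)
E
python3 - <<'E'
from ptr import *
im,K,R,t=cam("side")
g=im[180:300,185:345]; cv2.imwrite("pics/s2.png",cv2.resize(g,None,fx=5,fy=5,interpolation=cv2.INTER_CUBIC))
for uv in ((255.5,194.8),(201.8,237.9)): print(np.round(plane(uv,-.093,K,R,t),4))
E
python3 -m jog '[[[0,0.001,0.05],[0,0,0]],[[0,0.001,0.09],[0,0,0]],[[0,0.001,0.12],[0,0,0]],[[0,0.001,0.14],[0,0,0]],[[0,0.001,0.14],[0,0,0]]]'
python3 -m jog '[[[0,0,0.02],[0,0,0]],[[0,0,0.035],[0,0,0]],[[0,0,0.042],[0,0,0]],[[0,0,0.042],[0,0,0]]]'
```

```text
[0.1054 0.0912 0.7134 0.1394]
[8.000e-04 1.200e-03 1.009e+00 1.400e-03]
t: 19.45
tool_pos: [0.5201, 0.2581, 0.1341]
tool_rot: [-1.919, -2.482, 0.01]
contact_force: [-0.2, 0.6, -0.2]
opening: 0.0385
grip_force: 0.0
t: 19.85
tool_pos: [0.5219, 0.2592, 0.0955]
tool_rot: [-1.92, -2.486, 0.002]
contact_force: [-0.4, -0.7, -0.2]
opening: 0.0386
grip_force: 0.0
```

View pics/s2.png

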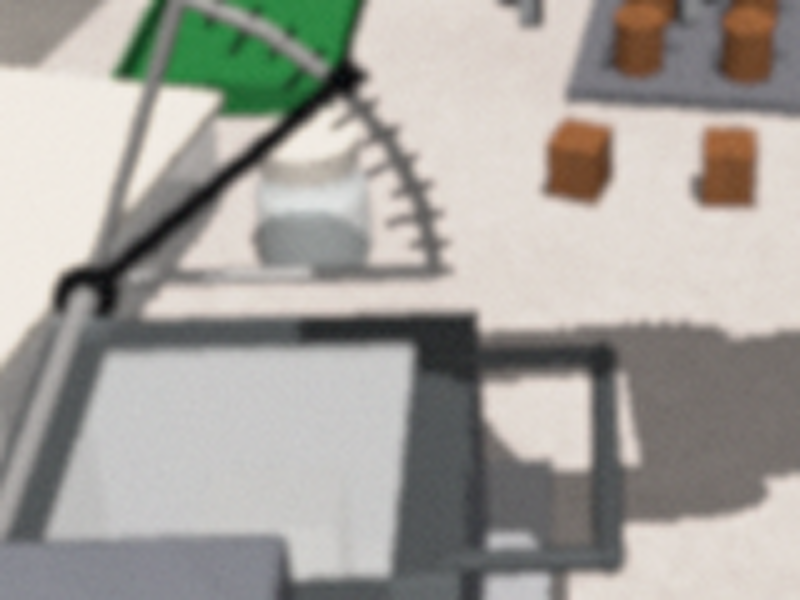

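The side crop shows the pointer running from its hub at (87,290) to its tip at (345,76), which is about 0.71 rad. I'll refine that with a line fit and grip the bar.

```bash
python3 -m jog '[[[0,0,0],[0,0,0]],[[0,0,0],[0,0,0]],[[0,0,0],[0,0,0]],[[0,0,0],[0,0,0]]]' 0 60
cat >> ptr.py <<'E'
def pointer():
    im,K,R,t=cam("side"); ys,xs=np.where(im[198:233,205:252].max(2)<45)
    P=np.array([plane((x+205,y+198),-.093,K,R,t)[:2] for x,y in zip(xs,ys)])
    vx,vy,x0,y0=cv2.fitLine(P.astype(np.float32),cv2.DIST_HUBER,0,.001,.001).ravel()
    return len(P),np.arctan(vy/vx),"line at hinge x:",y0-x0*vy/vx,P.mean(0),np.arctan2(*P.mean(0)[::-1])
E
python3 -c "
from ptr import *
print(pointer())"
```

```text
t: 20.25
tool_pos: [0.5235, 0.2598, 0.0976]
tool_rot: [1.919, 2.486, 0.004]
contact_force: [2.1, 0.9, 2.0]
opening: 0.0076
grip_force: 58.6
(74, np.float32(0.733616), 'line at hinge x:', np.float32(-0.00078009814), array([0.05249376, 0.04654043]), np.float64(0.7253565243625756))
```

```bash
python3 -m jog '[[[0,0.0006,-0.015],[0,0,0]],[[0,0.0024,-0.030],[0,0,0]],[[0,0.0054,-0.045],[0,0,0]],[[0,0.0096,-0.060],[0,0,0]],[[0,0.015,-0.074],[0,0,0]]]'
python3 -m jog '[[[0,0.0065,-0.014],[0,0,0]],[[0,0.014,-0.027],[0,0,0]],[[0,0.0226,-0.0395],[0,0,0]],[[0,0.0297,-0.0484],[0,0,0]],[[0,0.0322,-0.0513],[0,0,0]]]'
python3 -m jog '[[[0,0,0],[0,0,0]],[[0,0,0],[0,0,0]],[[0,0,0],[0,0,0]],[[0,0,0],[0,0,0]]]'
python3 - <<'E'
from ptr import *
o=ctrl.get_obs(); print(o["tool_pos"],o["opening"],o["grip_force"],o["contact_force"])
z=o["tool_pos"][2]+.019-.115-.0015; print("asin",np.arcsin(z/.19), "acos",np.arccos((H-o["tool_pos"])[:2]@mx[:2]/.19))
print(pointer())
im,K,R,t=cam("side"); 
for th in (.65,.70,.75,.8):
    for yo in (-.05,.05):
        P=H+yo*my+.19*(-np.cos(th)*mx+np.array([0,0,np.sin(th)])); print(th,yo,proj(P,K,R,t).round(1))
cv2.imwrite("pics/s3.png",cv2.resize(im[150:300,185:345],None,fx=4,fy=4,interpolation=cv2.INTER_CUBIC))
E
```

```text
t: 20.8
tool_pos: [0.5358, 0.2631, 0.1683]
tool_rot: [-1.918, -2.485, 0.004]
contact_force: [2.3, 1.7, -9.3]
opening: 0.0076
grip_force: 58.3
t: 21.3
tool_pos: [0.5658, 0.271, 0.2223]
tool_rot: [-1.916, -2.483, 0.011]
contact_force: [-12.0, -3.4, -1.3]
opening: 0.008
grip_force: 58.5
t: 21.7
tool_pos: [0.5651, 0.2708, 0.2215]
tool_rot: [-1.916, -2.483, 0.013]
contact_force: [-11.0, -3.6, -2.3]
opening: 0.008
grip_force: 58.7
[0.56509746 0.27076421 0.22145756] 0.0079583506417764 58.72225821018219 [-10.97235663  -3.62698262  -2.32286192]
asin 0.710757755180628 acos 0.6914828059637579
(98, np.float32(0.73931515), 'line at hinge x:', np.float32(-0.0013832524), array([0.05570004, 0.04718343]), np.float64(0.7028072587219482))
0.65 -0.05 [280.5 194.8]
0.65 0.05 [277.9 230.6]
0.7 -0.05 [276.6 190.9]
0.7 0.05 [273.4 226.3]
0.75 -0.05 [272.5 187.1]
0.75 0.05 [268.5 222.1]
0.8 -0.05 [268.1 183.4]
0.8 0.05 [263.3 218. ]
```

View pics/s3.png

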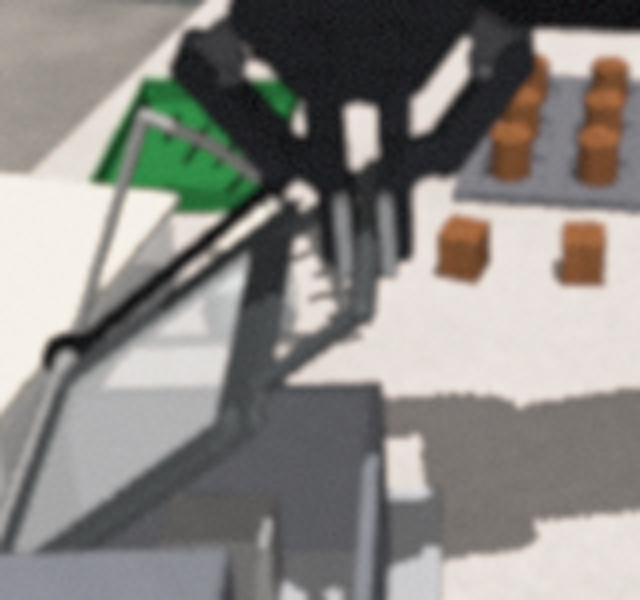

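The side crop shows the guard raised and the bar gripped, with the bar's left end at (360,315), which matches about 0.68 rad. The pointer runs from (60,350) to (270,190), nearly parallel to the guard's far arm, (95,345) to (285,205). I'll compare the two slopes numerically.

```bash
python3 - <<'E'
from ptr import *
im,K,R,t=cam("side")
f=lambda u:(185+u[0]/4,150+u[1]/4)
for n,a,b,off in (("guard far arm",(95,345),(285,205),-.072),("guard near arm",(30,548),(225,428),.072),("bar end",(360,315),None,.05),("ptr",(75,343),(268,190),-.093)):
    A=np.array(plane(f(a),off,K,R,t)); print(n,A.round(4)); 
    if b: B=np.array(plane(f(b),off,K,R,t)); print("  ",B.round(4),"slope",np.arctan2(B[1]-A[1],B[0]-A[0]))
o=ctrl.get_obs(); print(o["t"],o["tool_pos"],o["contact_force"])
E
```

```text
guard far arm [0.02   0.0198 0.7802 0.0281]
   [0.1085 0.0906 0.6952 0.1414] slope 0.6742199800766873
guard near arm [0.028  0.0358 0.9084 0.0454]
   [0.1012 0.0879 0.7151 0.134 ] slope 0.6178211090765671
bar end [0.1473 0.1182 0.6763 0.1889]
ptr [0.0049 0.006  0.8789 0.0077]
   [0.0989 0.0859 0.7148 0.131 ] slope 0.7045105346998729
21.85 [0.56509515 0.27077378 0.22141742] [-10.38136778  -3.08067635  -1.47135997]
```

```bash
python3 -m jog '[[[0,0.001,-0.0012],[0,0,0]],[[0,0.002,-0.0025],[0,0,0]],[[0,0.0033,-0.0038],[0,0,0]],[[0,0.0033,-0.0038],[0,0,0]],[[0,0.0033,-0.0038],[0,0,0]]]'
python3 -m jog '[[[0,0,0],[0,0,0]],[[0,0,0],[0,0,0]],[[0,0,0],[0,0,0]],[[0,0,0],[0,0,0]],[[0,0,0],[0,0,0]]]'
python3 - <<'E'
from ptr import *
o=ctrl.get_obs(); p=o["tool_pos"]; print(p,o["contact_force"],"asin",np.arcsin((p[2]+.0174-.115)/.19),"acos",np.arccos(((H-p)[:2]@mx[:2]+.0006)/.19))
print(pointer()[1:2])
im,K,R,t=cam("top"); 
for c,s in orange(im):
    if 260<c[0]<420 and 170<c[1]<280: print(c.round(1),onplane(c,.027,K,R,t).round(3))
E
```

```text
t: 22.35
tool_pos: [0.568, 0.2716, 0.225]
tool_rot: [-1.915, -2.482, 0.014]
contact_force: [-12.0, -3.2, -0.6]
opening: 0.0076
grip_force: 58.7
t: 22.85
tool_pos: [0.568, 0.2715, 0.2251]
tool_rot: [-1.915, -2.482, 0.014]
contact_force: [-11.7, -3.9, -1.8]
opening: 0.0075
grip_force: 58.7
[0.56798577 0.27154473 0.22506297] [-11.69405543  -3.85302175  -1.76930451] asin 0.7353648176142182 acos 0.7109905975402979
(np.float32(0.73011714),)
[400.1 185.8] [ 0.624 -0.307  0.027]
[379.2 187.6] [ 0.618 -0.245  0.027]
[318.1 188.8] [ 0.614 -0.062  0.027]
[360.1 189.6] [ 0.612 -0.187  0.027]
[382.6 208. ] [ 0.557 -0.254  0.027]
[402.8 206.4] [ 0.562 -0.314  0.027]
[362.6 210.1] [ 0.551 -0.194  0.027]
[321.6 214. ] [ 0.539 -0.072  0.027]
```

```bash
python3 -c "
from station import job
print(job.finish_job())"
```

```text
the job is handed in; nothing more can be done
None
```

The job is handed in: all three round blanks stand released in the near-row pockets, and the gripper is holding the guard steady at about 0.71–0.73 rad against a pointer I measured at 0.70–0.74 rad; no verdict was returned.

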